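# Fit the green alignment laser in the slanted clamp of the reflection test stand

## Task

The reflection test stand needs its green alignment laser. Swing the stand's clamp lever wide open, take the green-banded laser out of the charging dock and push its barrel down through the slanted bore of the clamp until the head's shoulder sits flush on the clamp, then swing the lever fully home to lock it. Leave the red-banded laser in the dock and do not disturb the mirror mount or the small round lens box.

Things in the scene. Friction and masses are not known exactly. Their poses are not given: they have to be found in the camera images.
- green_laser: battery laser with a GREEN band, 130 mm long, 120 g. Origin: centre of the barrel's free end face; z along its axis towards the head. Aluminium barrel, diameter 18, z = 0 to 80 (end chamfered 2 mm); black head, diameter 32, z = 80 (flat shoulder) to 130. Stands head up in one of the dock's two wells, 30 mm of barrel showing. Round: same from every side
- red_laser: the same laser with a RED band and end disc, in the other well of the dock; to be left there
- dock: black two-well charging dock, 158 x 80 x 60 mm, fixed; origin at the centre of its underside; the wells (diameter 20, 50 deep, floor 10 mm above the bench) stand at x = -37 and +37 mm in its frame
- stand: reflection test stand, fixed. Base 180 x 108 x 12 mm, sample table in the middle, grey half-circle arch (top 114 mm up) along its +y side, laser clamp on its -x side, black detector tube, up to 140 mm high, on its +x side. Origin at the centre of the base's underside, z up
- laser_clamp: the stand's aluminium clamp block, 46 x 52 x 34 mm thick. Origin: centre of the bore's mouth on the upper face, 118 mm above the bench. z: the bore's axis, out of the bore, 35 degrees from vertical, leaning to the stand's -x side; y is the stand's y. Bore diameter 20, right through, mouth chamfered 3 mm. The seated laser's z equals this z, its shoulder lies on the upper face
- clamp_lever (a joint): angle of the cam lever (rad): 0 = fully home (cam presses into the bore), 1.6 = wide open at its stop (bore clear). Turns counter-clockwise about the clamp's z as it opens: home it points to the clamp's -x, open to its -y. Stays where it is left; takes about 2 N at the knob
- lever_knob (a point): centre of the red upright round knob at the lever's end, diameter 17, 32 mm long with its axis along the clamp's z; from 14 mm below to 18 mm above this point the knob is free to grip. 68 mm from the lever's pivot
- lever_pivot (a point): point on the lever's pivot axis (parallel to the clamp's z), level with the knob's centre; 20 mm from the bore's axis on the clamp's -y side
- mirror_mount: black mirror mount, 37 x 50 x 74 mm, loose bystander; origin under its foot
- lens_box: small cream round lens box, diameter 41, 20 high, loose bystander; origin under it
- green_laser_shoulder (a point): centre of the flat shoulder under the green laser's head, 80 mm up its axis from its origin
Things that resemble listed ones, but are neither listed nor needed, are in the scene too. Leave any orange look-alike of the green_laser alone.

How it is judged:
On the way, in this order (a step that is already met when the one before it is completed fails the run):
1. the clamp lever is swung wide open (past 1.2 rad) (value of joint clamp_lever above 1.2 rad), for 0.1 s.
2. the green laser is through the bore, its shoulder within 3 mm of the clamp's face (z of green_laser_shoulder in the frame of laser_clamp below 0.003 m and distance between green_laser_shoulder and laser_clamp below 0.005 m and angle between the z axis of green_laser and the z axis of laser_clamp, either way round below 0.1 rad), for 0.2 s.
At the end, for the whole second after the job is handed in: the green laser sits in the clamp's bore, its shoulder within 3 mm of the upper face and 5 mm of the mouth's centre, in line with the bore within 0.1 rad and at rest; the lever is home (below 0.15 rad); the red laser is within 10 mm, the mirror mount and the lens box within 20 mm of where they were (all of step 2 and height (world z) of green_laser_shoulder above 0.1 m and value of joint clamp_lever below 0.15 rad and linear speed of green_laser below 0.01 m/s and distance of red_laser from where it was at the start of the episode below 0.01 m and distance of each of mirror_mount, lens_box from where it was at the start of the episode below 0.02 m); the robot touches nothing.
It fails at once if the red laser is pulled from the dock or pushed about (moved 30 mm) (distance of red_laser from where it was at the start of the episode above 0.03 m).
It fails at once if the mirror mount is disturbed (moved 20 mm or tipped) (distance of mirror_mount from where it was at the start of the episode above 0.02 m or angle between mirror_mount's own z axis and vertical above 0.3 rad).
It fails at once if the lens box is disturbed (moved 20 mm) (distance of lens_box from where it was at the start of the episode above 0.02 m).
It also fails if it takes over 67 s, if anything falls off the work surface, if the arm or the gripper's body presses on something with over 40 N, if the wrist force passes 120 N, or if a joint passes its speed limit or range.

## Robot

A 7-joint arm with a two-finger parallel gripper is mounted at the origin on the work surface; the furniture and walls round the work are solid. World frame = base frame: x ahead of the robot, y to its left, z up, the work surface at z = 0. Lengths are in m, angles in rad, forces in N, time in s.
With the tool pointing down it reaches from about 0.425 to 0.95 m from the base axis. Payload 4.7 kg.
Tool frame: the origin (TCP) lies between the finger pads; the fingertips stand 8 mm ahead of it and the grasp point (between the pads) lies 11 mm behind it; z points along the fingers, y is the line along which they close (so a half turn about z gives the same grasp; the last joint's range is limited). The gripper opens to 87 mm and grips with 3 to 60 N. Pads are 19 mm wide; open, the fingers measure 117 mm over their backs; the gripper's body (75 mm by 190 mm) begins 51 mm behind the grasp point.
Start: joints at [-1.268, 0.469, -0.049, 1.532, 0.024, 1.141, -0.082], TCP at [0.22, 0.638, 0.231] pointing down, gripper open.
Joint ranges: [-2.59, 2.59], [-0.33, 1.99], [-1.39, 1.29], [0.1, 2.45], [-1.04, 4.18], [0.21, 1.99], [-2.66, 2.66]. Speed limits (rad/s): [2.57, 2.57, 3.14, 3.14, 3.14, 3.14, 3.14].

## Interface

Orientations are given as a 3x3 rotation matrix whose columns are the frame's x, y, z axes.
In Python, from station import bot gives the robot as it stands. Calls block until the motion is done:
- bot.move_pose(position, orientation): joint-space move of the TCP to a pose.
- bot.move_linear(position, frame=None, vel=0.15): straight line of the TCP; frame=None keeps the orientation; vel is the mean speed in m/s.
- bot.set_joints(angles): joint-space move.
- bot.ungrasp() and bot.close(): open the fingers fully, or close them until they stop; the grip force is fixed at half the most.
- bot.hold(seconds).
- bot.inverse_kinematics(position, orientation): joint angles nearest the present ones, or None.
- bot.observe(): the state.
- bot.grab_frame(name): name is "scene" or "top" or "wrist"; returns a dict with "image" (400x640x3 uint8, red, green, blue), "depth" (400x640 float32, m along the optical axis (not along the pixel's ray), 0 where there is no reading), "fov_y" (degrees; the focal length in pixels is half the picture's height over the tangent of half this angle, whatever the lens; pixels are square), "cx", "cy" (the principal point, pixels), "k1" (the pictures are not rectified: a ray, as slopes to the right and down, at radius r is drawn at 1 + k1 r^2 times it, then the intrinsics apply), "cam_to_world" (4x4, takes a point from camera to world coordinates). Camera axes: x right, y down, z forward; pixel columns grow to the right and rows downward; lengths in m; the calibration is good to about 2 mm. A picture is of the moment at which its call begins.
A pose or a line that the arm cannot do raises bot.MotionError and nothing moves.
- bot.sign_off(): hands the job in; it is judged then, once.
The state is a dict: "clock": time; "joints": joint angles; "qd": joint speeds; "effort": joint torques, N m; "position": TCP position; "tool_rot": TCP orientation; "ft_force": force on the tool from outside, world axes, zero at the start; "ft_torque": the same for the moment, N m; "gripper_width": opening from 0.0 (shut) to 1.0 (fully open); "grasp_force": force on a finger pad.
Only numpy, scipy, OpenCV 4.12 (cv2) and the standard library are available. Lean on these libraries where they do the work, as an engineer would, in place of code of your own. Each camera call takes 0.05 s, during which the arm holds its last target. There are 200 camera calls.

## Working session

There is one attempt and no reset: what is moved stays moved. The work goes in short steps, each a Python script; the robot and the scene stay as the last script left them, time stands still between calls to the robot, and variables do not carry over. Pictures are saved under pics/ and viewed, at most 10 in all, crops included, and the job is handed in when it is done.

```bash
ls; mkdir -p pics; cat > h.py <<'E'
import numpy as np, cv2, pickle
def K(f):
    h,w=f["depth"].shape; fl=h/2/np.tan(np.radians(f["fov_y"])/2)
    return np.array([[fl,0,f["cx"]],[0,fl,f["cy"]],[0,0,1.]])
def cloud(f):
    h,w=f["depth"].shape
    uv=np.stack(np.meshgrid(np.arange(w),np.arange(h)),-1).reshape(-1,1,2).astype(np.float64)
    n=cv2.undistortPoints(uv,K(f),np.array([f["k1"],0,0,0,0])).reshape(h,w,2)
    d=f["depth"].astype(float)
    p=np.dstack([n*d[...,None],d])
    T=np.array(f["cam_to_world"]); P=p@T[:3,:3].T+T[:3,3]
    P[d<=0]=np.nan
    return P
E
python3 - <<'E'
from station import bot
from h import *
F={n:bot.grab_frame(n) for n in("scene","top")}
pickle.dump(F,open("f0.pkl","wb"))
for n,f in F.items():
    cv2.imwrite(f"pics/{n}0.png",f["image"][...,::-1]); print(n,f["fov_y"],f["k1"],np.round(f["cam_to_world"],3).tolist())
print(bot.observe()["clock"])
E
```

```text
pics
scene 48.11468776208566 -0.0018281224325479687 [[0.613, -0.467, 0.637, -0.224], [-0.79, -0.371, 0.488, -0.393], [0.008, -0.803, -0.596, 0.736], [0.0, 0.0, 0.0, 1.0]]
top 51.78252338734926 -0.039169068456713196 [[0.007, -0.987, 0.16, 0.312], [-1.0, -0.002, 0.027, 0.12], [-0.026, -0.16, -0.987, 1.127], [0.0, 0.0, 0.0, 1.0]]
0.1
```

View pics/scene0.png

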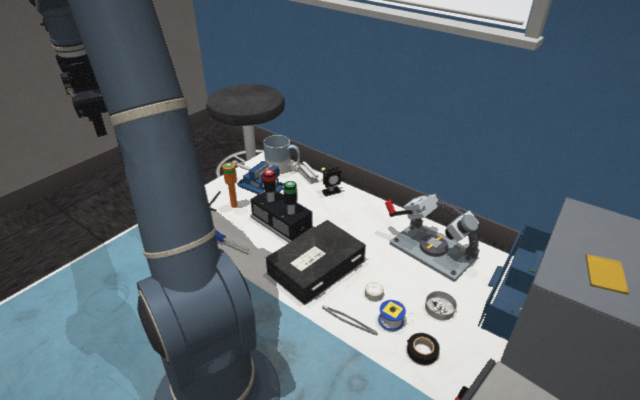

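View pics/top0.png

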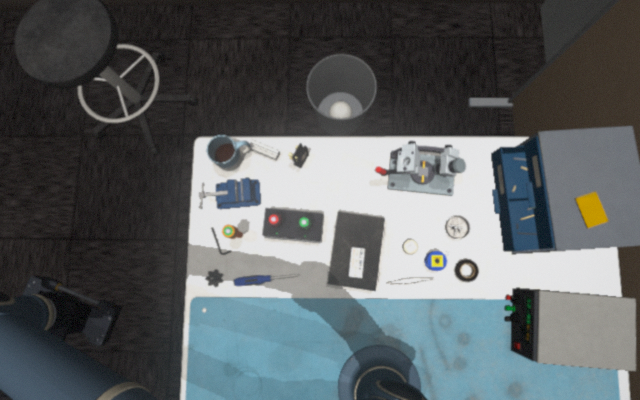

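```bash
python3 - <<'E'
from h import *
F=pickle.load(open("f0.pkl","rb"))
for n,f in F.items():
    P=cloud(f); hsv=cv2.cvtColor(f["image"],cv2.COLOR_RGB2HSV).astype(int); H,S,V=hsv[...,0],hsv[...,1],hsv[...,2]
    ok=(P[...,2]>.02)&(P[...,0]>.3)&(P[...,0]<1)
    for nm,m in dict(red=((H<8)|(H>172))&(S>150)&(V>60),green=(H>45)&(H<85)&(S>100),).items():
        k,l,st,c=cv2.connectedComponentsWithStats((m&ok).astype(np.uint8))
        for i in range(1,k):
            if st[i,4]>8:
                q=P[l==i]; print(n,nm,c[i].round(),st[i,4],np.median(q,0).round(4),"zmin/max",q[:,2].min().round(3),q[:,2].max().round(3))
    # planes
    if n=="top":
        R={"dock":(slice(195,250),slice(255,330),.052,.068),"base":(slice(130,210),slice(370,480),.006,.018)}
        for nm,(a,b,z0,z1) in R.items():
            q=P[a,b].reshape(-1,3); q=q[(q[:,2]>z0)&(q[:,2]<z1)]
            r=cv2.minAreaRect(q[:,:2].astype(np.float32)); print(nm,len(q),r,q[:,2].mean())
s=F["scene"]["image"][140:320,190:500,::-1]; t=F["top"]["image"][125:260,190:490,::-1]
a=cv2.resize(s,(600,348),interpolation=cv2.INTER_CUBIC); b=cv2.resize(t,(560,252),interpolation=cv2.INTER_CUBIC)
b=cv2.copyMakeBorder(b,0,0,0,40,cv2.BORDER_CONSTANT)
cv2.imwrite("pics/crop1.png",np.vstack([a,b]))
from station import bot
f=bot.grab_frame("wrist"); print("wrist",np.round(np.linalg.inv(np.r_[np.c_[bot.observe()["tool_rot"],bot.observe()["position"]],[[0,0,0,1]]])@f["cam_to_world"],4).tolist(),f["fov_y"])
E
```

```text
scene red [269. 173.] 23 [0.4139 0.2577 0.1407] zmin/max 0.138 0.143
scene red [269. 178.] 56 [0.4088 0.2532 0.1309] zmin/max 0.124 0.137
scene red [390. 206.] 70 [ 0.5496 -0.0058  0.0866] zmin/max 0.07 0.1
scene green [228. 171.] 32 [0.3806 0.3642 0.1197] zmin/max 0.115 0.125
scene green [290. 189.] 85 [0.4048 0.1819 0.1333] zmin/max 0.122 0.142
top red [380. 170.] 28 [0.5523 0.0017 0.0934] zmin/max 0.077 0.098
top green [304. 222.] 42 [0.4131 0.1922 0.1405] zmin/max 0.137 0.144
dock 1263 ((0.417599618434906, 0.22982487082481384), (0.15065693855285645, 0.07237053662538528), 84.79832458496094) 0.06005200737161334
base 1268 ((0.5551509261131287, -0.1049116998910904), (0.1520063877105713, 0.2305659055709839), 9.374217987060547) 0.011752515492780984
wrist [[0.0007, -0.9684, -0.2495, 0.0674], [1.0, 0.0005, 0.0009, 0.0011], [-0.0007, -0.2495, 0.9684, -0.1549], [0.0, 0.0, 0.0, 1.0]] 68.1048539069406
```

View pics/crop1.png

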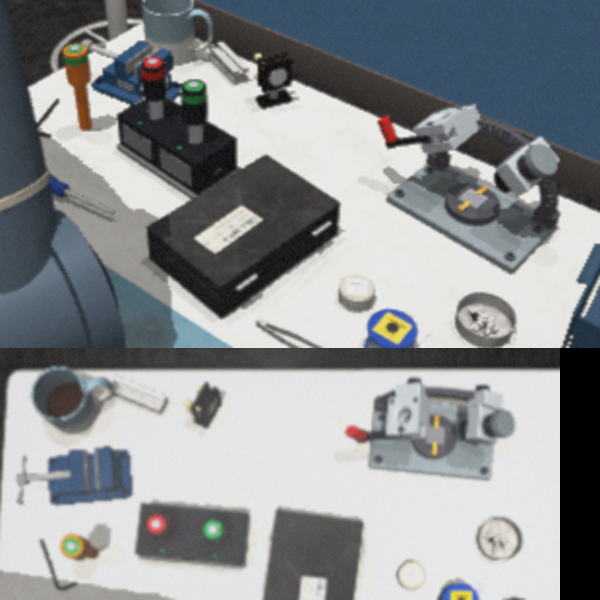

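The green-banded candidates are the orange look-alike at scene (228,171), which stands loose on the bench, and the dock laser at scene (290,189) / top (304,222). The dock laser fits: it has a black head and aluminium barrel, its top is at z = 0.14, and it stands beside the red one at (269,178). The crop confirms this. Next is a close look at the clamp with the wrist camera.

```bash
cat >> h.py <<'E'
def rot(z,xh):
    z=np.array(z,float);z/=np.linalg.norm(z); x=np.array(xh,float); x-=x@z*z; x/=np.linalg.norm(x)
    return np.c_[x,np.cross(z,x),z]
E
python3 - <<'E'
from station import bot
from h import *
a=np.radians(35); zc=np.array([0,np.sin(a),np.cos(a)])
m=np.array([.565,-.045,.118])
done=False
for xh in([-1,0,0],[1,0,0],[0,1,-.5],[0,-1,.5]):
    R=rot(-zc,xh); q=bot.inverse_kinematics(m+.13*zc-R[:,0]*.03,R); print(xh,None if q is None else np.round(q,2))
    if q is not None and not done:
        done=True; bot.move_pose(m+.13*zc-R[:,0]*.03,R)
        f=bot.grab_frame("wrist"); pickle.dump(f,open("w1.pkl","wb")); cv2.imwrite("pics/w1.png",f["image"][...,::-1])
o=bot.observe();print(o["clock"],o["position"],o["joints"],o["ft_force"])
E
```

```text
[-1, 0, 0] [-0.52  0.45  0.16  1.72  0.52  1.26  0.97]
[1, 0, 0] [-1.22  0.59  1.12  1.89  0.09  1.07 -1.77]
[0, 1, -0.5] [-0.73  0.4   0.46  1.81  0.44  1.2  -0.5 ]
[0, -1, 0.5] [-0.36  0.44 -0.13  1.77  0.61  1.31  2.38]
2.7167 [0.59504755 0.03069138 0.2244324 ] [-0.51884916  0.45125109  0.16037893  1.72173814  0.52330458  1.25762967
  0.96933104] [-0.28012413  0.44309057 -0.44965888]
```

View pics/w1.png

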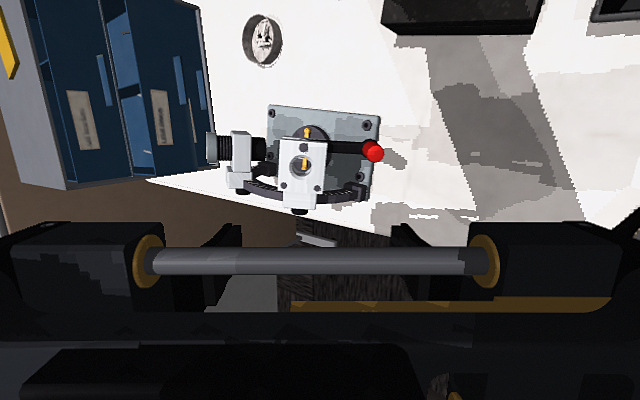

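The wrist view shows the clamp face around (300,165), with the bore near (300,164). The black lever runs right to the red knob at (373,151), so it is home. Next I measure from this picture's depth.

```bash
python3 - <<'E'
from h import *
f=pickle.load(open("w1.pkl","rb")); P=cloud(f)
hsv=cv2.cvtColor(f["image"],cv2.COLOR_RGB2HSV).astype(int)
def plane(q):
    for _ in range(6):
        c=q.mean(0); n=np.linalg.svd(q-c)[2][2]; d=abs((q-c)@n); q=q[d<max(.0015,1.5*np.median(d))]
    return c,n*np.sign(n[2]),q
q=P[140:195,280:326].reshape(-1,3); q=q[q[:,2]>.085]; c,n,q=plane(q)
print("face",c.round(4),n.round(4),len(q),"tilt",np.degrees(np.arccos(n[2])),"az",np.degrees(np.arctan2(n[1],n[0])))
# base
b=P[95:205,255:390].reshape(-1,3); b=b[(b[:,2]>.009)&(b[:,2]<.016)]
r=cv2.minAreaRect(b[:,:2].astype(np.float32)); print("base",r,b[:,2].mean())
# face mask
D=(P-c)@n
mask=(abs(D)<.002); k,l,st,cc=cv2.connectedComponentsWithStats(mask.astype(np.uint8),connectivity=4)
i=l[int(150),285] or 1+np.argmax(st[1:,4]); fm=(l==i).astype(np.uint8); print(st[i])
y=np.array([n[1],-n[0],0]); y/=np.linalg.norm(y); x=np.cross(y,n)
print("clamp y",y.round(3),"x",x.round(3))
cs,_=cv2.findContours(fm,cv2.RETR_CCOMP,cv2.CHAIN_APPROX_NONE)
for k in cs:
    if len(k)>=8:
        g=P[k[:,0,1],k[:,0,0]]-c; g=g[abs(g@n)<.003]; u=np.c_[g@x,g@y].astype(np.float32); print(len(k),k[:,0].mean(0).round(1),"ext",u.min(0),u.max(0),cv2.minEnclosingCircle(u))
m=((hsv[...,0]<8)|(hsv[...,0]>172))&(hsv[...,1]>150)&(hsv[...,2]>60); m[:130]=0; m[:, :355]=0; m[175:]=0; m[:,400:]=0
g=P[m]; D=(g-c)@n; top=g[D>D.max()-.003]; print("knob",len(g),np.median(g,0),"D range",np.percentile(D,[1,50,99]),"topc",top.mean(0),len(top))
gg=g-c; print("knob in clamp axes x",np.percentile(gg@x,[2,98]),"y",np.percentile(gg@y,[2,98]))
cv2.imwrite("pics/w1c.png",cv2.resize(f["image"][95:220,200:400,::-1],(800,500),interpolation=cv2.INTER_CUBIC))
E
```

```text
face [ 0.568  -0.0586  0.1179] [0.076  0.5635 0.8226] 1402 tilt 34.65209376402207 az 82.31594123559564
base ((0.5662038326263428, -0.1222672089934349), (0.180193692445755, 0.10742203891277313), 84.17830657958984) 0.012816347895643513
[ 277  139   50   55 1916]
clamp y [ 0.991 -0.134  0.   ] x [-0.11  -0.815  0.569]
193 [301.  166.1] ext [-0.02206961 -0.02154958] [0.0248323 0.0316136] ((0.001590450294315815, 0.005036939866840839), 0.034635864198207855)
8 [284.5 187. ] ext [0.01466649 0.02484742] [0.01766562 0.029966  ] ((0.01620740443468094, 0.027406709268689156), 0.002697270829230547)
19 [281.7 184.8] ext [0.0168052 0.0220703] [0.02200339 0.02868216] ((0.018845785409212112, 0.025376226752996445), 0.0034964329097419977)
70 [301.6 166.4] ext [-0.01079498 -0.00751755] [0.01356373 0.01657605] ((0.0014716523000970483, 0.00470343790948391), 0.012538250535726547)
34 [302.7 147.1] ext [-0.0027721  -0.01983395] [ 0.0072569  -0.01034582] ((0.0022423993796110153, -0.013738280162215233), 0.005186295602470636)
knob 341 [nan nan nan] D range [nan nan nan] topc [nan nan nan] 0
knob in clamp axes x [nan nan] y [nan nan]<stdin>:24: RuntimeWarning: Mean of empty slice.
  ret = um.true_divide(
```

View pics/w1c.png

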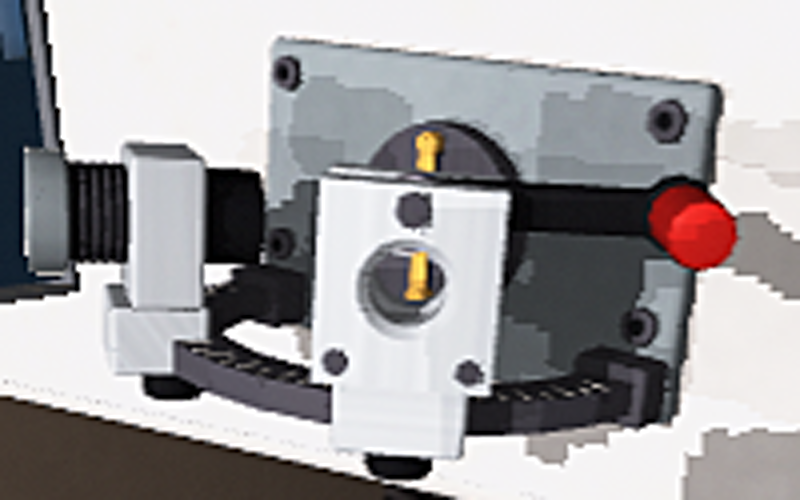

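The crop shows the mouth at about (403,288) in crop pixels, with the pivot screw at (414,210) and the knob top at (697,232). The face is 47 x 53 mm around the mouth, at z = 0.118 and tilted 34.7°, all of which match the description.

```bash
cat >> h.py <<'E'
a=np.radians(35); az=np.radians(84)
zc=np.array([np.sin(a)*np.cos(az),np.sin(a)*np.sin(az),np.cos(a)])
yc=np.array([np.sin(az),-np.cos(az),0]); xc=np.cross(yc,zc)
c0=np.array([.568,-.0586,.1179])
M=c0+.0014*np.array([-.11,-.815,.569])+.0047*np.array([.991,-.134,0])
RC=np.c_[xc,yc,zc]
def inC(p): return (np.asarray(p)-M)@RC
E
python3 - <<'E'
from h import *
from station import bot
f=pickle.load(open("w1.pkl","rb")); P=cloud(f)
hsv=cv2.cvtColor(f["image"],cv2.COLOR_RGB2HSV).astype(int)
m=((hsv[...,0]<8)|(hsv[...,0]>172))&(hsv[...,1]>150)&(hsv[...,2]>60)&~np.isnan(P[...,0]); m[:130]=0; m[:, :355]=0; m[175:]=0; m[:,400:]=0
g=inC(P[m]); print("M",M,"knob",len(g),"x",np.percentile(g[:,0],[2,50,98]),"y",np.percentile(g[:,1],[2,50,98]),"z",np.percentile(g[:,2],[2,50,90,98]))
t=g[g[:,2]>np.percentile(g[:,2],95)-.004]; print("top",len(t),t.mean(0),cv2.minEnclosingCircle(t[:,:2].astype(np.float32)))
piv=np.array([0,-.020,0])
for s in(1,-1):
    print(s)
    for th in(-.05,.4,.8,1.2,1.65):
        u=np.array([-np.cos(th),-np.sin(th),0]); p=M+RC@(piv+.068*u+np.array([0,0,.0]))
        R=rot(-zc,s*RC@u); q=bot.inverse_kinematics(p,R); print(th,None if q is None else np.round(q,2))
        Rf=rot(-zc,s*RC@np.array([-1,0,0])); q=bot.inverse_kinematics(p,Rf); print("   fixed",None if q is None else np.round(q,2))
E
```

```text
M [ 0.5725037 -0.0603708  0.1186966] knob 339 x [-0.07496772 -0.06589084 -0.05965734] y [-0.0303721  -0.02381507 -0.01551289] z [-0.00926143  0.01764474  0.01892111  0.01960423]
top 243 [-0.0672892  -0.02266194  0.01798123] ((-0.06760188192129135, -0.022529758512973785), 0.008251226507127285)
1
-0.05 [-0.7   0.65  0.48  1.89  0.35  0.94 -0.68]
   fixed [-0.7   0.64  0.47  1.89  0.36  0.94 -0.64]
0.4 [-0.67  0.59  0.39  1.96  0.43  0.94 -0.32]
   fixed [-0.72  0.6   0.47  1.96  0.38  0.92 -0.67]
0.8 [-0.62  0.53  0.32  2.01  0.49  0.95  0.02]
   fixed [-0.73  0.56  0.47  2.02  0.4   0.91 -0.69]
1.2 [-0.55  0.48  0.25  2.05  0.54  0.97  0.4 ]
   fixed [-0.72  0.51  0.48  2.06  0.43  0.91 -0.69]
1.65 [-0.47  0.43  0.19  2.06  0.59  0.99  0.85]
   fixed [-0.7   0.46  0.49  2.08  0.46  0.92 -0.67]
-1
-0.05 [-0.3   0.6  -0.08  1.87  0.67  1.1   2.18]
   fixed [-0.29  0.6  -0.09  1.86  0.67  1.1   2.22]
0.4 [-0.25  0.57 -0.16  1.93  0.7   1.1   2.57]
   fixed [-0.3   0.56 -0.09  1.93  0.67  1.08  2.19]
0.8 [ 0.44  0.88 -1.18  1.95  1.13  1.63  2.6 ]
   fixed [-0.3   0.52 -0.09  1.99  0.67  1.07  2.19]
1.2 [-1.13  0.77  1.11  2.08 -0.11  0.81 -2.07]
   fixed [-0.29  0.47 -0.08  2.03  0.67  1.06  2.21]
1.65 [-1.11  0.71  1.12  2.1  -0.04  0.8  -1.64]
   fixed [-0.26  0.43 -0.07  2.05  0.68  1.06  2.25]
```

```bash
cat >> h.py <<'E'
piv=np.array([0,-.021,0])
def lever_pose(th,d=-.003,r=.068):
    u=np.array([-np.cos(th),-np.sin(th),0]); return M+RC@(piv+r*u+np.array([0,0,d])), rot(-zc,RC@u)
def rep(bot,s=""):
    o=bot.observe(); print(s,"t%.2f"%o["clock"],np.round(o["position"],4),"w%.3f"%o["gripper_width"],"g%.1f"%o["grasp_force"],"F",np.round(o["ft_force"],1))
E
python3 - <<'E'
from h import *
from station import bot
bot.move_pose(*lever_pose(0,.08)); p,R=lever_pose(0); bot.move_linear(p,R); rep(bot,"down")
bot.close(); rep(bot,"closed")
w=bot.observe()["gripper_width"]
assert .1<w<.3, w
for th in np.linspace(.2,1.58,8):
    bot.move_linear(*lever_pose(th),vel=.1); rep(bot,"%.2f"%th)
bot.ungrasp(); p,R=lever_pose(1.58,.09); bot.move_linear(p,R); rep(bot,"up")
f=bot.grab_frame("scene"); cv2.imwrite("pics/s2.png",cv2.resize(f["image"][170:290,350:510,::-1],(800,600),interpolation=cv2.INTER_CUBIC))
E
```

```text
down t4.85 [ 0.5579 -0.0039  0.0776] w0.998 g0.0 F [-0.3  0.2  0.6]
closed t5.99 [ 0.5569 -0.0043  0.0771] w0.183 g30.0 F [-1.6  1.5 -0. ]
0.20 t6.34 [ 0.5434 -0.0041  0.0779] w0.185 g30.0 F [-1.6 -0.7 -0.4]
0.40 t6.69 [ 0.5305 -0.006   0.0802] w0.184 g30.0 F [-2.5  0.5  0.5]
0.59 t7.04 [ 0.5183 -0.01    0.0838] w0.188 g30.0 F [-3.3  0.6 -0.7]
0.79 t7.39 [ 0.5074 -0.016   0.0887] w0.188 g30.0 F [-4.1  1.2  0.5]
0.99 t7.74 [ 0.4981 -0.0236  0.0947] w0.183 g30.0 F [-3.   0.9  1.2]
1.19 t8.09 [ 0.4908 -0.0327  0.1015] w0.185 g30.0 F [-4.4  0.8  1.9]
1.38 t8.44 [ 0.4859 -0.0429  0.109 ] w0.187 g30.0 F [-5.  -0.2  3. ]
1.58 t8.79 [ 0.4835 -0.0539  0.1168] w0.185 g30.0 F [-5.   0.9  3.7]
up t10.88 [ 0.4887 -0.0009  0.1923] w1.002 g0.0 F [ 0.4 -0.4 -0.3]
```

View pics/s2.png

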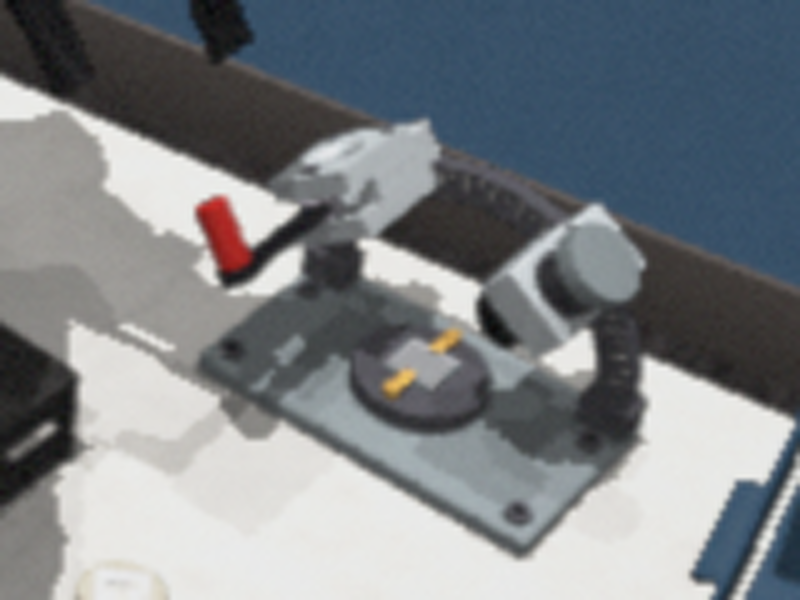

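The lever now points toward the robot, with the knob at crop (225,235), so it is wide open. Next is the laser: a hover look over the dock to refine its position, then the grasp.

```bash
python3 - <<'E'
from h import *
from station import bot
dx=np.array([.0907,.9959,0]); L=np.array([.4137,.1926,0])
best=None
for s in(1,-1):
    R=rot([0,0,-1],s*dx); q=bot.inverse_kinematics(L+[0,0,.109],R); q2=bot.inverse_kinematics(L+[0,0,.27],R)
    print(s,None if q is None else np.round(q,2),None if q2 is None else np.round(q2,2))
    for x in(yc,-yc,xc,-xc):
        q=bot.inverse_kinematics(M+zc*.019,rot(-zc,x)); print("   seat",None if q is None else np.round(q,2))
s=1 if bot.inverse_kinematics(L+[0,0,.109],rot([0,0,-1],dx)) is not None else -1
R=rot([0,0,-1],s*dx)
bot.move_pose(L+[0,0,.27]-R[:,0]*.0,R); f=bot.grab_frame("wrist"); pickle.dump(f,open("w2.pkl","wb"))
P=cloud(f); rep(bot)
m=(np.linalg.norm(P[...,:2]-L[:2],axis=-1)<.03)&(P[...,2]>.135); q=P[m]
print("green head",len(q),np.median(q,0),q.min(0),q.max(0),cv2.minEnclosingCircle(q[:,:2].astype(np.float32)))
hsv=cv2.cvtColor(f["image"],cv2.COLOR_RGB2HSV).astype(int)
g=m&(hsv[...,0]>45)&(hsv[...,0]<85)&(hsv[...,1]>100); print("green px",g.sum(),P[g].mean(0) if g.any() else 0)
E
```

```text
1 [-0.69  0.28  0.19  2.17 -0.08  0.7  -0.54] [-0.7   0.06  0.18  1.98 -0.01  1.09 -0.6 ]
   seat [-1.    0.82  1.11  1.88 -0.13  0.91 -1.61]
   seat [-0.39  0.52  0.15  1.85  0.57  1.08  0.86]
   seat [-0.2   0.53 -0.11  1.84  0.68  1.15  2.34]
   seat [-0.58  0.55  0.4   1.86  0.44  1.02 -0.59]
-1 [-0.29  0.29 -0.28  2.15  0.12  0.72  2.4 ] [-0.4   0.08 -0.13  1.97  0.01  1.1   2.51]
   seat [-1.    0.82  1.11  1.88 -0.13  0.91 -1.61]
   seat [-0.39  0.52  0.15  1.85  0.57  1.08  0.86]
   seat [-0.2   0.53 -0.11  1.84  0.68  1.15  2.34]
   seat [-0.58  0.55  0.4   1.86  0.44  1.02 -0.59]
 t12.24 [0.4137 0.192  0.2693] w1.000 g0.0 F [ 0.9  0.4 -0.1]
green head 12734 [0.41681146 0.21856582 0.37378492] [0.39604648 0.17663217 0.13512929] [0.43985729 0.22259733 0.38426799] ((0.4156149625778198, 0.20114180445671082), 0.025006920099258423)
green px 395 [0.41526285 0.19550428 0.16201333]
```

```bash
python3 - <<'E'
from h import *
f=pickle.load(open("w2.pkl","rb")); P=cloud(f); L=np.array([.4137,.1926])
m=(np.linalg.norm(P[...,:2]-L,axis=-1)<.03)&(P[...,2]>.136)&(P[...,2]<.146); q=P[m]
print(len(q),q.min(0),q.max(0),cv2.minEnclosingCircle(q[:,:2].astype(np.float32)))
hsv=cv2.cvtColor(f["image"],cv2.COLOR_RGB2HSV).astype(int)
g=m&(hsv[...,0]>45)&(hsv[...,0]<85)&(hsv[...,1]>100);print(g.sum(),P[g].mean(0) if g.any() else 0)
r=((hsv[...,0]<8)|(hsv[...,0]>172))&(hsv[...,1]>150)&(P[...,2]>.136)&(P[...,2]<.146);print("red",r.sum(),P[r].mean(0) if r.any() else 0)
E
```

```text
788 [0.39937797 0.17663217 0.13612371] [0.43055507 0.20770351 0.14507946] ((0.41499873995780945, 0.19200780987739563), 0.016306696459650993)
343 [0.41511227 0.19273981 0.14101728]
red 433 [0.42155926 0.26543805 0.14109281]
```

```bash
python3 - <<'E'
from h import *
from station import bot
L=np.array([.4148,.1922,0]); R=rot([0,0,-1],[.0907,.9959,0])
bot.move_linear(L+[0,0,.109],R); rep(bot,"down"); bot.close(); rep(bot,"grip")
bot.move_linear(L+[0,0,.27],R); rep(bot,"lift")
R2=rot(-zc,-xc); bot.move_pose(M+zc*(.019+.11),R2); rep(bot,"pre")
f=bot.grab_frame("scene"); cv2.imwrite("pics/s3.png",cv2.resize(f["image"][110:290,320:560,::-1],(800,600),interpolation=cv2.INTER_CUBIC))
E
```

```text
down t13.47 [0.4154 0.1925 0.1096] w0.998 g0.0 F [ 0.1 -0.3 -0.2]
grip t14.42 [0.4147 0.1922 0.109 ] w0.357 g30.0 F [-0.5 -0.1 -0.4]
lift t15.64 [0.4142 0.1919 0.2691] w0.360 g30.0 F [ 0.3  0.4 -1.4]
pre t16.61 [0.5798 0.0141 0.2242] w0.360 g30.0 F [-0.1  0.3 -1.4]
```

View pics/s3.png

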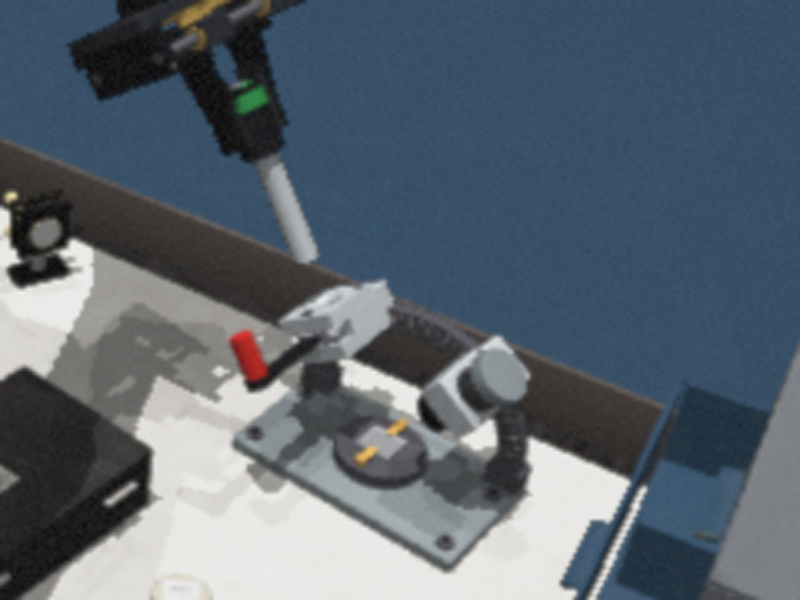

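The green laser is held with its barrel end at crop (308,258), aimed at the mouth. I'll insert it stepwise and watch the force.

```bash
python3 - <<'E'
from h import *
from station import bot
for d in (.085,.075,.07,.06,.045,.03,.015,.006,.002,.0,-.0015):
    bot.move_linear(M+zc*(.019+d),rot(-zc,-xc),vel=.06)
    o=bot.observe(); F=o["ft_force"]@RC; e=inC(o["position"]); print(d,"t%.1f"%o["clock"],"Fc",F.round(1),"tcp",e.round(4),"w%.3f"%o["gripper_width"])
    if np.linalg.norm(F)>22: print("stop"); break
E
```

```text
0.085 t17.2 Fc [-0.5 -1.2 -1.6] tcp [ 1.000e-04 -1.000e-04  1.038e-01] w0.363
0.075 t17.5 Fc [-0.4  0.1 -1.2] tcp [-0.0001 -0.0003  0.0935] w0.359
0.07 t17.8 Fc [-1.1 -0.2 -1.5] tcp [-0.     -0.0002  0.0886] w0.364
0.06 t18.1 Fc [-0.5 -0.1 -2. ] tcp [ 0.     -0.0002  0.0784] w0.361
0.045 t18.5 Fc [-2.9  0.4 -1.9] tcp [ 0.     -0.0002  0.0634] w0.360
0.03 t18.9 Fc [-2.5 -0.5 -2.4] tcp [ 0.     -0.0002  0.0484] w0.362
0.015 t19.3 Fc [-2.2 -0.7 -1.6] tcp [-0.     -0.0002  0.0334] w0.359
0.006 t19.6 Fc [-3.6  0.4 -2.5] tcp [-0.     -0.0002  0.0244] w0.357
0.002 t19.9 Fc [-2.9 -1.1 -2. ] tcp [-0.0001 -0.0002  0.0206] w0.360
0.0 t20.1 Fc [-4.2 -0.6 -1.6] tcp [-0.0001  0.      0.0189] w0.360
-0.0015 t20.4 Fc [-4.  -2.9  3.8] tcp [-0.0002  0.0001  0.0181] w0.361
```

```bash
python3 - <<'E'
from h import *
from station import bot
R=rot(-zc,-xc)
for d in (-.003,-.0045,-.006):
    bot.move_linear(M+zc*(.019+d),R,vel=.03)
    o=bot.observe(); F=o["ft_force"]@RC; print(d,"t%.1f"%o["clock"],"Fc",F.round(1),"tcp",inC(o["position"]).round(4))
    if F[2]>15: break
bot.hold(.3); bot.ungrasp(); rep(bot,"rel")
bot.move_linear(M+zc*(.019+.1),R)
# look at it
f=bot.grab_frame("scene"); P=cloud(f); G=(P-M)@RC
m=(np.hypot(G[...,0],G[...,1])<.025)&(G[...,2]>-.02)&(G[...,2]<.07); q=G[m]; print("head top z in clamp",np.percentile(q[:,2],[50,98,99.8]))
rep(bot)
cv2.imwrite("pics/s4.png",cv2.resize(f["image"][170:290,350:510,::-1],(800,600),interpolation=cv2.INTER_CUBIC))
E
```

```text
-0.003 t20.6 Fc [-1.7 -5.4 11.4] tcp [-0.0003  0.0002  0.018 ]
-0.0045 t20.9 Fc [-0.6 -8.7 18.7] tcp [-0.0003  0.0001  0.0179]
rel t22.29 [ 0.5734 -0.0521  0.1306] w0.994 g0.0 F [ 0.4 -0.9  0.5]
head top z in clamp [0.02008408 0.04935123 0.05155535]
 t23.19 [0.5789 0.0065 0.2154] w1.001 g0.0 F [ 0.2  0.1 -0.4]
```

View pics/s4.png

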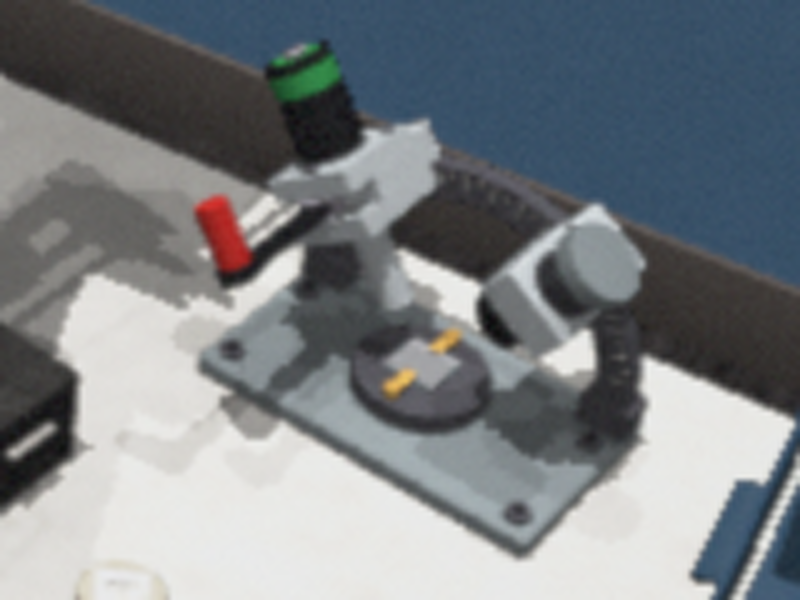

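The head's shoulder sits on the clamp, and the head top reaches 50–51 mm along the bore axis, as it should. The barrel protrudes below the block. Now I close the lever.

```bash
python3 - <<'E'
from h import *
from station import bot
bot.move_pose(*lever_pose(1.58,.11)); p,R=lever_pose(1.58); bot.move_linear(p,R); bot.close(); rep(bot,"grip")
w=bot.observe()["gripper_width"]; assert .1<w<.3
for th in list(np.linspace(1.38,0,8))+[-.05]:
    bot.move_linear(*lever_pose(th),vel=.1); rep(bot,"%.2f"%th)
bot.hold(.3); bot.ungrasp(); p,R=lever_pose(-.05,.13); bot.move_linear(p,R); rep(bot,"up")
f=bot.grab_frame("wrist"); P=cloud(f)
hsv=cv2.cvtColor(f["image"],cv2.COLOR_RGB2HSV).astype(int); G=(P-M)@RC
m=((hsv[...,0]<8)|(hsv[...,0]>172))&(hsv[...,1]>150)&(G[...,2]>.010)&(G[...,2]<.025); g=G[m]
if len(g): c,r=cv2.minEnclosingCircle(g[:,:2].astype(np.float32)); print("knob",len(g),c,r,"angle",np.arctan2(-(c[1]+.0210),-c[0]))
bot.move_pose([.5,.15,.35],rot([0,0,-1],[.09,.99,0])); rep(bot,"away")
F={n:bot.grab_frame(n) for n in("scene","top")}
s=F["scene"]["image"][140:320,190:500,::-1]; t=F["top"]["image"][125:260,190:490,::-1]
b=cv2.copyMakeBorder(cv2.resize(t,(560,252),interpolation=cv2.INTER_CUBIC),0,0,0,40,cv2.BORDER_CONSTANT)
cv2.imwrite("pics/end.png",np.vstack([cv2.resize(s,(600,348),interpolation=cv2.INTER_CUBIC),b]))
E
```

```text
grip t26.48 [ 0.4837 -0.0534  0.1166] w0.182 g30.0 F [-0.  -0.2 -0.4]
1.38 t26.83 [ 0.4862 -0.0422  0.1087] w0.183 g30.0 F [ 1.5 -0.2 -1.3]
1.18 t27.18 [ 0.4911 -0.0324  0.1015] w0.188 g30.0 F [-0.2  0.6 -1.1]
0.99 t27.53 [ 0.4983 -0.0235  0.0948] w0.185 g30.0 F [ 1.4  0.  -2.2]
0.79 t27.88 [ 0.5076 -0.0159  0.0889] w0.190 g30.0 F [ 0.6  0.5 -0.7]
0.59 t28.23 [ 0.5185 -0.0101  0.084 ] w0.185 g30.0 F [ 1.3 -0.  -1.7]
0.39 t28.58 [ 0.5302 -0.0061  0.0804] w0.186 g30.0 F [0.  0.1 0.4]
0.20 t28.93 [ 0.5438 -0.0042  0.078 ] w0.185 g30.0 F [ 0.2  0.9 -0.5]
0.00 t29.28 [ 0.5573 -0.0045  0.0773] w0.188 g30.0 F [ 1.   0.5 -1.3]
-0.05 t29.53 [ 0.5576 -0.0048  0.0772] w0.190 g30.0 F [-6.8  3.1  4.4]
up t32.19 [0.568  0.0701 0.1856] w0.999 g0.0 F [ 0.7 -0.6  0.3]
knob 251 (-0.06870770454406738, -0.020132718607783318) 0.008347299881279469 angle -0.012622097329945929
away t33.04 [0.4995 0.1496 0.3483] w1.001 g0.0 F [0.2 0.5 0.2]
```

View pics/end.png

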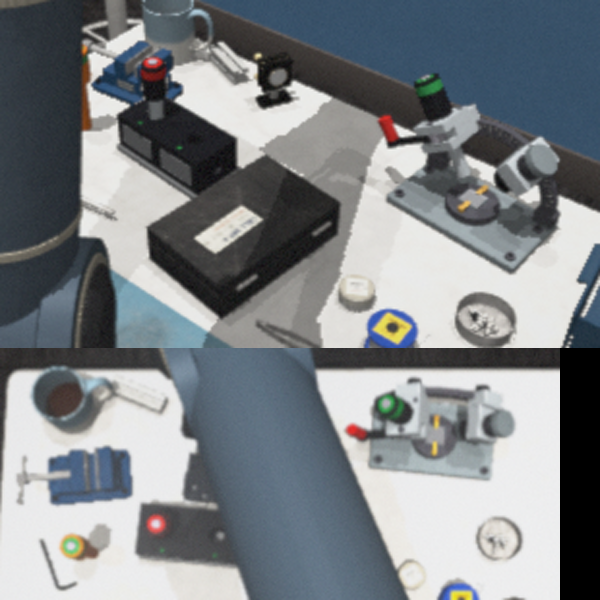

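The lever is home, with the knob at crop (388,128) and a measured angle of about 0. The green laser is seated at crop (430,95). The red laser (152,68), mirror mount (275,78) and lens box (357,290) are where they were.

```bash
python3 -c "
from station import bot
print(bot.sign_off())"
```

```text
the job is handed in; nothing more can be done
None
```

The job is handed in at about 33 s on the clock: the green laser is seated flush in the clamp with the lever home, and the red laser, mirror mount and lens box look unmoved in the final pictures; the sign-off returned no verdict.

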